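Re-arm the machine key switch

ROBOT

A 6-joint arm with a two-finger parallel gripper is mounted at the origin on a cart in front of the work surface, level with it; the furniture and walls round the work are solid. World frame = base frame: x ahead of the robot, y to its left, z up, the work surface at z = 0. Lengths are in mm, angles in rad, forces in N, time in s.
With the tool pointing down it reaches from about 350 to 875 mm from the base axis. Payload 15.5 kg.
Tool frame: the origin (TCP) lies at the very end of the fingers, on their centre line; the grasp point (between the pads) lies 19 mm behind it (bot.hold_point_z is the distance from the TCP to the grasp point, in mm); z points along the fingers, y is the line along which they close (so a half turn about z gives the same grasp; the last joint's range is limited). The gripper opens to 85 mm and grips with 20 to 120 N. Pads are 22 mm wide; open, the fingers measure 114 mm over their backs; the gripper's body (76 mm by 85 mm) begins 54 mm behind the grasp point. The pads swing forward as they close: fully open they stand 13 mm farther back than shut.
Start: joints at [-1.367, 0.494, 1.345, -0, 1.302, -0.096], TCP at [183.985, -597.307, 231.277] pointing down, gripper open.
Joint ranges: [-2.91, 2.91], [-0.82, 2.16], [0.22, 2.67], [-1.22, 4.37], [0.12, 2.79], [-3.08, 3.08]. Speed limits (rad/s): [1.89, 1.89, 2.57, 3.01, 3.01, 3.01].

INTERFACE

Orientations are given as a unit quaternion [w, x, y, z].
In Python, from station import bot gives the robot as it stands.
- The arm moves only by the tool drive_tool, never from a script. Its argument "steps" is a list of rows, each a list of 7 numbers: the shift along the tool's x, y, z normalised to -1 to 1, where 1 is 15 cm, then the turn, a rotation vector about the tool's x, y, z normalised to -1 to 1, where 1 is 30 degrees, then the opening, from 0 (shut) to 1 (fully open). A call has exactly 8 rows; each row shifts and turns the commanded pose from where the row before left it, along the tool's axes as they then stand; what a row does not reach is not made up. A row lasts 1/12 s, in which the tool goes at most 41.7 mm and 7.16 degrees, less where a joint would pass 70% of its speed; a pose out of reach is approached as far as the arm can. A call with a number of a shift or a turn outside -1 to 1 is refused whole. A call with a gripper value outside its range is refused whole. The fingers move at their own pace and stop on an object; "newtons" is the grip in N (left out, the last holds). Time passes only in rows, so rows that do not move let the fingers close, or fill a call up. It gives the time, the measured TCP pose, the force, the opening and the grip force at its end, in the units of the state.
- bot.observe(): the state, without advancing time (a new reading comes with each control period).
- bot.capture(name): name is "side" or "top" or "wrist"; returns a dict with "img" (420x560x3 uint8, red, green, blue), "range_z" (420x560 float32, mm along the optical axis (not along the pixel's ray), 0 where there is no reading), "fx", "fy", "cx", "cy" (pixels), "position" and "attitude" of the camera in the world; the wrist camera has in their place "tool_from_camera" (4x4, takes a point from camera to tool coordinates, whose origin is the TCP and whose axes are the flange's). Camera axes: x right, y down, z forward; pixel columns grow to the right and rows downward; lengths in mm; the calibration is good to about 2 mm. A picture is of the moment at which its call begins: read the wrist's pose just before it.
- bot.job_done(): hands the job in; it is judged then, once.
The state is a dict: "time_s": time; "joint_pos": joint angles; "qvel": joint speeds; "effort": joint torques, N m; "tool_pos": TCP position; "tcp_rot": TCP orientation; "contact_force": force on the tool from outside, world axes, zero at the start; "ft_torque": the same for the moment, N m; "finger_gap": finger opening in mm; "grasp_force": force on a finger pad.
Only numpy, scipy, OpenCV 4.12 (cv2) and the standard library are available. Lean on these libraries where they do the work, as an engineer would, in place of code of your own. Each camera call takes 0.05 s, during which the arm holds its last target. There are 200 camera calls.

TASK

Re-arm the overlock's key switch: gently push the dust cover aside by its black knob without gripping it so the keyhole is clear, take the red key from its wooden stand, put it fully home in the lock, turn it clockwise to its stop and back to the home position, and draw it out. Then put the key back upright in the stand, seated on its collar, and leave the bystanding oil bottle, thread cone and pin tin where they are. Do not drop the key.

Things in the scene. Friction and masses are not known exactly. Their poses are not given: they have to be found in the camera images.
- switch_box: Grey key-switch box with an aluminium face, 120 x 110 x 60 mm (x, y, z), fixed to the table by two low ears that stick out 19 mm at its x ends. Origin: centre of its underside; z up. The keyhole lies in the middle of the top face; a green pilot lamp (12 mm tall) stands 40 mm to -x, 30 mm to +y of it. Red dots on the face mark the home and stop directions of the key's +y side.
- keyhole (a point): Centre of the keyhole on the box's top face, box axes. Slot 10 mm (x) by 30 mm (y), chamfered, through the 6 mm face plate; the turning lock below has a 9 x 30 mm slot. Key fully home: collar on the face, tip 31 mm deep, bit below the plate and free to turn. It goes in and out only with its wide side along box y (either way round); turned, the plate traps it.
- lock (a joint): Lock angle: 0 home, grows as the key turns clockwise seen from above, rigid stop at 1.2. Friction 0.06 N m, no spring, stays where left. The bit has about 0.12 rad play either way: the key turns about 1.32 rad from square to reach the stop, and about 0.1 past square on the way back to bring the lock to 0; up to 0.17 counts as home.
- cover (a joint): Angle of the flat steel dust cover (40 mm disc on an arm, top 7 mm above the face), pivoted on an upright pin 45 mm to box +x of the keyhole. 0 = over the keyhole (starts at 0 to 0.25); grows as the disc swings to the box's -y side, counterclockwise from above; stop at 1.5. Stays where left; about 1 N at the knob moves it. Keyhole clear above 1.1.
- cover_knob (a point): Centre of the black upright knob on the cover's disc: 16 mm diameter, from 7 to 23 mm above the box's face, this point 15 mm above it, 45 mm from the cover's pivot.
- key: Upright key, 101 mm tall, 50 g; origin at its tip (lowest point), z up along it. From the tip: flat steel bit 6 mm (x) by 26 mm (y) up to 18 mm; round 8 mm neck; brass collar 22 mm wide, underside at 31 mm; 12 mm stem; from 56 to 101 mm a flat red grip 10 mm thick (x), 36 mm wide (y): pinch it across x.
- stand: Wooden key stand, block 60 x 70 x 40 mm on a base 80 x 90 x 6 mm, fixed. Origin: centre of its underside, z up.
- stand_hole (a point): Centre of the stand's slot at its top, 40 mm over the table, axes as the stand's; the slot is 10 mm (x) by 30 mm (y), 34 mm deep. The key stands in it with its collar on the top (tip 31 mm down), its wide side along the stand's y; either way round.
- oiler: Bystander: oil bottle, 38 mm diameter, 128 mm tall, origin under its centre. Leave alone.
- cone_5: Bystander: grey thread cone with green top, 62 mm diameter, 125 mm tall, origin under its centre. Leave alone.
- pin_tin: Bystander: flat teal tin, 71 x 94 x 27 mm, origin under its centre. Leave alone.

How it is judged:
By the outcome, as a careful person would: the job done as asked, in the order asked, and still so for the second after the job is handed in, with the robot touching nothing.
It also fails if it takes over 72 s, if anything falls off the work surface, if the arm or the gripper's body presses on something with over 40 N, if the wrist force passes 120 N, or if a joint passes its speed limit or range.

## Working session

There is one attempt and no reset: what is moved stays moved. The work goes in short steps, Python scripts to look and compute and a tool call to move; the robot and the scene stay as the last step left them, time stands still between calls to the robot, and variables do not carry over. Pictures are saved under pics/ and viewed, at most 13 in all, crops included, and the job is handed in when it is done.

Besides the shell and the picture viewer there is one more tool, called after ">>>" as name(argument=value, ...) on one line, values as JSON. drive_tool: Moves the arm, as the interface text tells. Scaled input: -1 to 1 covers 15 cm each way for a shift and 30 degrees each way for a turn. Its arguments: {"type":"object","properties":{"steps":{"type":"array","items":{"type":"array","items":{"type":"number"}}},"newtons":{"type":"number"}},"required":["steps"]}

```bash
ls; mkdir -p pics; cat > h.py <<'E'
import numpy as np, cv2
from scipy.spatial.transform import Rotation as R
from station import bot
def q2m(q): return R.from_quat([q[1],q[2],q[3],q[0]]).as_matrix()
def cam(name):
    s=bot.observe(); c=bot.capture(name)
    if name=='wrist':
        T=np.eye(4);T[:3,:3]=q2m(s['tcp_rot']);T[:3,3]=s['tool_pos'];T=T@np.array(c['tool_from_camera'])
        c['Rm'],c['p']=T[:3,:3],T[:3,3]
    else:
        a=np.array(c['attitude']); c['Rm']=q2m(a) if a.size==4 else a; c['p']=np.array(c['position'])
    return c
def plane(c,uv,z):
    uv=np.atleast_2d(uv).astype(float)
    d=np.c_[(uv[:,0]-c['cx'])/c['fx'],(uv[:,1]-c['cy'])/c['fy'],np.ones(len(uv))]@c['Rm'].T
    return c['p']+d*((z-c['p'][2])/d[:,2])[:,None]
def cloud(c):
    v,u=np.mgrid[:420,:560]; z=c['range_z']
    P=np.stack([(u-c['cx'])/c['fx']*z,(v-c['cy'])/c['fy']*z,z],-1)@c['Rm'].T+c['p']
    P[z<=0]=np.nan; return P
def save(c,n): cv2.imwrite('pics/'+n+'.png',cv2.cvtColor(c['img'],cv2.COLOR_RGB2BGR))
E
python3 - <<'E'
from h import *
import pickle
s=bot.observe(); print(s['tool_pos'],s['tcp_rot'],s['finger_gap'])
print(q2m(s['tcp_rot']).round(3))
a,b=cam('top'),cam('side')
print(a['p'],a['Rm'],a['fx'],b['p'])
pickle.dump((a,b),open('v.pkl','wb'))
cv2.imwrite('pics/a.png',cv2.cvtColor(a['img'],4)); cv2.imwrite('pics/b.png',cv2.cvtColor(b['img'],4))
E
```

```text
pics
[ 183.93807518 -596.95759462  230.70268474] [-5.99232031e-04  9.88857424e-01  1.48864489e-01 -2.71132363e-05] 85.52377822873402
[[ 0.956  0.294 -0.   ]
 [ 0.294 -0.956  0.001]
 [ 0.    -0.001 -1.   ]]
[ 566.71932649 -335.84668812  932.04292576] [[ 0.01800993 -0.99830991  0.05525371]
 [-0.99946392 -0.01948685 -0.02630837]
 [ 0.02734062 -0.05475028 -0.99812569]] 408.47372838219013 [588.79675742 304.57804807 606.47179305]
```

```bash
sleep 1
```

```text
(no output)
```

View pics/a.png

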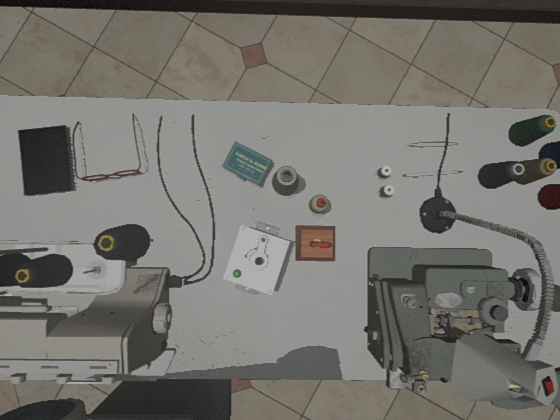

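View pics/b.png

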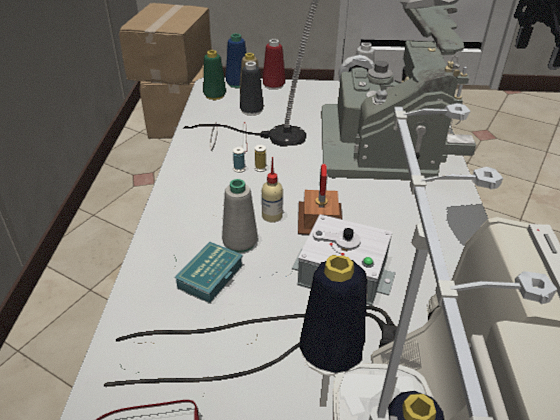

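The top view shows the switch box near (258,260), with its knob at (259,261), lamp at (237,273) and pivot at about (264,238). The stand with the red key is at (317,243), the oiler at (320,203), the cone at (287,180) and the tin at (248,163). The side view agrees: the key is upright in the stand at (323,190).

```bash
python3 - <<'E'
from h import *
import pickle
a,b=pickle.load(open('v.pkl','rb'))
P=cloud(a)
def rect(zlo,zhi,u0,u1,v0,v1,zz,mask=None):
    m=np.zeros((420,560),np.uint8)
    s=(P[...,2]>zlo)&(P[...,2]<zhi); m[v0:v1,u0:u1]=s[v0:v1,u0:u1]
    m=cv2.morphologyEx(m,cv2.MORPH_CLOSE,np.ones((5,5),np.uint8))
    c=max(cv2.findContours(m,0,1)[0],key=cv2.contourArea)[:,0]
    W=plane(a,c,zz)[:,:2].astype(np.float32)
    return cv2.minAreaRect(W)
print('tablez',np.nanmedian(P[300:340,200:215,2]))
print('box',rect(50,75,215,300,215,305,60))
print('stand',rect(30,50,285,345,215,270,40))
hsv=cv2.cvtColor(a['img'],cv2.COLOR_RGB2HSV)
g=(hsv[...,0]>45)&(hsv[...,0]<80)&(hsv[...,1]>100); g[:265]=0;g[285:]=0;g[:,:225]=0;g[:,250:]=0
v,u=np.nonzero(g); print('lamp',len(u),plane(a,[u.mean(),v.mean()],70))
r=((hsv[...,0]<5)|(hsv[...,0]>173))&(hsv[...,1]>150); r[:225]=0;r[260:]=0;r[:,:300]=0;r[:,345:]=0
v,u=np.nonzero(r); W=plane(a,np.c_[u,v],101)[:,:2];print('key',len(u),W.mean(0),W.min(0),W.max(0),np.nanmax(P[r][:,2]))
print(cv2.minAreaRect(W.astype(np.float32)))
k=a['img'].max(2)<50;k[:250]=0;k[272:]=0;k[:,:248]=0;k[:,272:]=0
v,u=np.nonzero(k);print('knob',len(u),plane(a,[u.mean(),v.mean()],83))
cv2.imwrite('pics/c.png',cv2.cvtColor(cv2.resize(a['img'][210:310,210:350],None,fx=5,fy=5,interpolation=3),4))
E
```

```text
tablez -0.5048047127465907
box ((507.6131286621094, -298.7270812988281), (109.49214172363281, 119.95674133300781), 72.50733947753906)
stand ((543.057861328125, -428.7068176269531), (58.81107711791992, 70.15904998779297), 0.9364479184150696)
lamp 15 [[ 478.73612427 -258.65609246   70.        ]]
key 8 [ 543.22439933 -430.94933366] [ 541.73045083 -440.62910627] [ 543.89788398 -416.16541367] 112.41348032333099
((542.6737670898438, -428.4146728515625), (2.0274932384490967, 24.46733856201172), 0.9859181046485901)
knob 0 [[nan nan nan]]<stdin>:22: RuntimeWarning: Mean of empty slice.
  ret = ret.dtype.type(ret / rcount)
```

View pics/c.png

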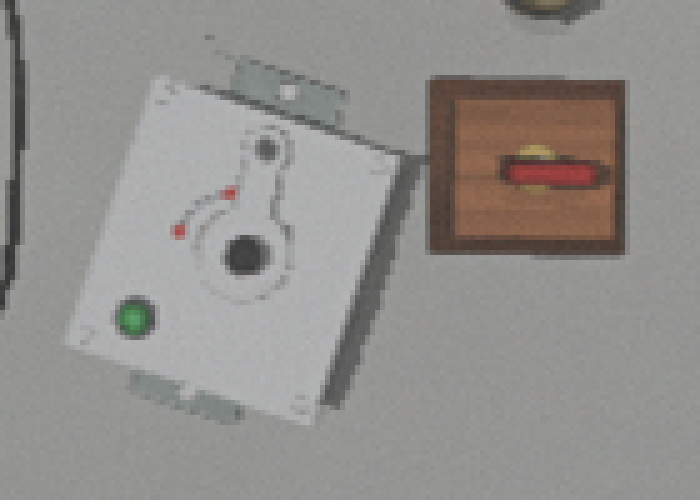

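The crop confirms it: the knob is at (246,255), the pivot at (266,150) and the home dot at (180,231). The stop dot is at (232,193) and the red grip at (552,173). The box yaw is about -17.5°, and the lamp agrees with that.

```bash
cat >> h.py <<'E'
import sys
def move(x,y,z,ang):
    """print shift in tool axes (mm) from now, and turn about tool z (deg) to bring tool y to world angle ang (deg)"""
    s=bot.observe(); M=q2m(s['tcp_rot']); d=np.array([x,y,z])-s['tool_pos']
    cur=np.degrees(np.arctan2(M[1,1],M[0,1])); t=-(ang-cur); t=(t+180)%360-180
    print('t',round(s['time_s'],2),'pos',np.round(s['tool_pos'],1),'tooly',round(cur,1),'tilt',np.round(M[:2,2],4),'gap',round(s['finger_gap'],1),'gf',round(s['grasp_force'],1),'F',np.round(s['contact_force'],1),'T',np.round(s['ft_torque'],2))
    print('need tool mm',np.round(M.T@d,1),'norm',np.round(M.T@d/150,3),'turn deg',round(t,2),'norm',round(t/30,3))
E
python3 - <<'E'
from h import *
import pickle
a,b=pickle.load(open('v.pkl','rb'))
print('knob',plane(a,[259.2,261],83)); print('pivot',plane(a,[263.2,240],66));print('oiler',plane(a,[320,203],120))
K=plane(a,[259.2,261],83)[0][:2]; C=np.array([507.6,-298.7]); th=np.radians(-17.5)
Rm=np.array([[np.cos(th),-np.sin(th)],[np.sin(th),np.cos(th)]])
k=Rm.T@(K-C); print('knob in box',k,'angle',np.arctan2(-(k[1]),45-k[0]))
def w(p): return C+Rm@np.array(p)
# pushing tool centre: 30 mm to +y side of knob
for ph in (0,.4,.8,1.2,1.4):
    kn=np.array([45-45*np.cos(ph),-45*np.sin(ph)]); t=np.array([np.sin(ph),-np.cos(ph)])
    print(ph,w(kn).round(1),'tool',w(kn-t*19).round(1))
print('start',w([0,38]))
p=w([0,38]); move(p[0],p[1],130,-17.5)
E
```

```text
knob [[ 506.07239823 -307.09265083   83.        ]]
pivot [[ 549.10632798 -314.00757596   66.        ]]
oiler [[ 625.90998498 -427.18271024  120.        ]]
knob in box [ 1.06681908 -8.46357207] angle 0.19031495985227587
0 [ 507.6 -298.7] tool [ 513.3 -280.6]
0.4 [ 505.7 -316.5] tool [ 503.9 -297.6]
0.8 [ 510.9 -333.6] tool [ 501.9 -316.9]
1.2 [ 522.4 -347.3] tool [ 507.5 -335.4]
1.4 [ 529.9 -352.2] tool [ 513.  -343.5]
start [ 519.02682038 -262.45875587]
t 0.1 pos [ 183.9 -597.   230.8] tooly -72.9 tilt [-0.0002  0.0011] gap 85.6 gf 0.0 F [-0.3  0.8 -1. ] T [ 0.01 -0.03 -0.05]
need tool mm [ 418.7 -221.   101. ] norm [ 2.791 -1.473  0.674] turn deg -55.38 norm -1.846
```

```bash
python3 - <<'E'
from h import *
import pickle
a,b=pickle.load(open('v.pkl','rb'))
P=cloud(a)
for x in range(150,500,50):
    print(x,[int(np.nanmax(np.r_[-9,P[...,2][(abs(P[...,0]-x-25)<25)&(abs(P[...,1]-y-25)<25)]])) for y in range(-750,-100,50)])
E
```

```text
150 [-9, -9, -9, -9, -9, -9, -9, -9, -9, -9, -9, -9, 0]
200 [3, 3, 77, 77, 3, 3, 4, 4, 6, 4, 3, 4, 4]
250 [213, 134, 211, 226, 6, 4, 4, 4, 4, 4, 4, 4, 25]
300 [-9, 391, 374, 338, 184, 5, 5, 5, 4, 4, 4, 5, 269]
350 [407, 426, 407, 349, 181, 4, 4, 4, 4, 4, 4, 4, 278]
400 [138, 420, 382, 181, 156, 5, 6, 4, 65, 62, 4, 3, 266]
450 [395, 403, 159, 161, 117, 4, 4, 61, 83, 72, 64, 59, 85]
```

>>> drive_tool(steps=[[0.107,-0.233,0,0,0,0,0],[0.107,-0.233,0,0,0,0,0],[0.107,-0.233,0,0,0,0,0],[0.107,-0.233,0,0,0,0,0],[0.107,-0.233,0,0,0,0,0],[0.2,-0.03,0,0,0,0,0],[0.2,-0.03,0,0,0,0,0],[0.2,-0.03,0,0,0,0,0]], newtons=20)

```text
time_s: 0.77
tool_pos: [292.0, -366.1, 231.5]
tcp_rot: [0.0, 0.989, 0.149, 0.0]
contact_force: [0.0, -0.4, 0.3]
finger_gap: -0.1
grasp_force: 0.0
```

>>> drive_tool(steps=[[0,0,0,0,0,-0.23,0],[0,0,0,0,0,-0.23,0],[0,0,0,0,0,-0.23,0],[0,0,0,0,0,-0.23,0],[0,0,0,0,0,-0.23,0],[0,0,0,0,0,-0.23,0],[0,0,0,0,0,-0.23,0],[0,0,0,0,0,-0.23,0]])

```text
time_s: 1.43
tool_pos: [291.2, -367.1, 231.1]
tcp_rot: [-0.0, 0.806, 0.592, 0.0]
contact_force: [0.3, -0.3, -0.0]
finger_gap: 0.1
grasp_force: 0.0
```

```bash
python3 - <<'E'
from h import *
move(519,-262,110,-17.5)
E
```

```text
t 1.43 pos [ 291.2 -367.1  231.1] tooly -17.3 tilt [-0.0003  0.0004] gap 0.1 gf 0.0 F [ 0.3 -0.3 -0. ] T [0.   0.03 0.02]
need tool mm [168.2 186.2 121.1] norm [1.121 1.241 0.807] turn deg 0.16 norm 0.005
```

>>> drive_tool(steps=[[0.14,0.155,0.1,0,0,0,0],[0.14,0.155,0.1,0,0,0,0],[0.14,0.155,0.1,0,0,0,0],[0.14,0.155,0.1,0,0,0,0],[0.14,0.155,0.1,0,0,0,0],[0.14,0.155,0.1,0,0,0,0],[0.14,0.155,0.1,0,0,0,0],[0.14,0.155,0.1,0,0,0,0]])

```text
time_s: 2.1
tool_pos: [520.7, -262.6, 110.2]
tcp_rot: [-0.0, 0.807, 0.59, -0.0]
contact_force: [0.2, -1.2, -0.3]
finger_gap: -0.3
grasp_force: 0.0
```

```bash
python3 - <<'E'
from h import *
move(519,-262,73,-17.5)
c=cam('wrist'); import pickle; pickle.dump(c,open('w.pkl','wb')); save(c,'d')
E
```

```text
t 2.1 pos [ 520.7 -262.6  110.2] tooly -17.7 tilt [-0.0005  0.0003] gap -0.3 gf 0.0 F [ 0.2 -1.2 -0.3] T [-0.08 -0.03  0.01]
need tool mm [ 0.1 -1.8 37.2] norm [ 0.    -0.012  0.248] turn deg -0.17 norm -0.006
```

View pics/d.png

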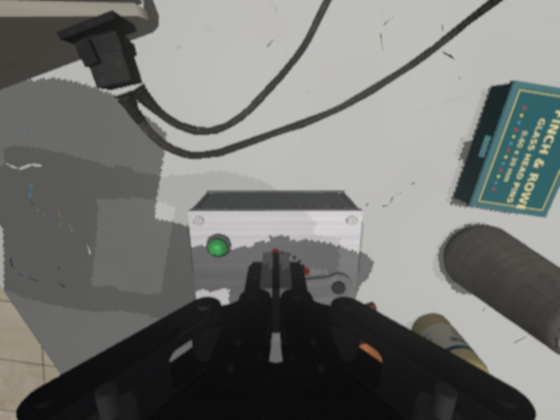

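The wrist view shows the closed fingers at about (276,270), over the box's +y half. They're clear of the lamp at (217,245). I'll descend and push the knob along its arc.

>>> drive_tool(steps=[[0,0,0.062,0,0,0,0],[0,0,0.062,0,0,0,0],[0,0,0.062,0,0,0,0],[0,0,0.062,0,0,0,0],[-0.033,-0.008,0,0,0,0,0],[-0.033,-0.008,0,0,0,0,0],[-0.033,-0.008,0,0,0,0,0],[-0.033,-0.008,0,0,0,0,0]])

```text
time_s: 2.82
tool_pos: [508.6, -282.1, 74.6]
tcp_rot: [0.0, 0.808, 0.59, 0.0]
contact_force: [0.1, 0.0, -0.1]
finger_gap: 0.0
grasp_force: 0.0
```

>>> drive_tool(steps=[[-0.03,0,0,0,0,0,0],[-0.03,0,0,0,0,0,0],[-0.03,0,0,0,0,0,0],[-0.03,0,0,0,0,0,0],[-0.032,0.007,0,0,0,0,0],[-0.032,0.007,0,0,0,0,0],[-0.032,0.007,0,0,0,0,0],[-0.032,0.007,0,0,0,0,0]])

```text
time_s: 3.48
tool_pos: [501.7, -318.3, 74.1]
tcp_rot: [0.0, 0.807, 0.59, 0.0]
contact_force: [0.3, 0.7, 0.0]
finger_gap: -0.4
grasp_force: 0.5
```

>>> drive_tool(steps=[[-0.0133,0.0092,0,0,0,0,0],[-0.0133,0.0092,0,0,0,0,0],[-0.0133,0.0092,0,0,0,0,0],[-0.0133,0.0092,0,0,0,0,0],[-0.0133,0.0092,0,0,0,0,0],[-0.0133,0.0092,0,0,0,0,0],[-0.0133,0.0092,0,0,0,0,0],[-0.0133,0.0092,0,0,0,0,0]])

```text
time_s: 4.15
tool_pos: [507.4, -336.6, 74.1]
tcp_rot: [-0.0, 0.807, 0.59, -0.0]
contact_force: [-0.1, 0.7, 0.2]
finger_gap: -0.1
grasp_force: 0.3
```

```bash
python3 - <<'E'
from h import *
move(507.5,-335.4,73,-17.5)
c=cam('side'); cv2.imwrite('pics/e.png',cv2.cvtColor(cv2.resize(c['img'][170:300,260:420],None,fx=4,fy=4),4))
E
```

```text
t 4.15 pos [ 507.4 -336.6   74.1] tooly -17.7 tilt [-0.0001  0.    ] gap -0.1 gf 0.3 F [-0.1  0.7  0.2] T [ 0.08  0.09 -0.  ]
need tool mm [ 1.2 -0.2  1.1] norm [ 0.008 -0.001  0.007] turn deg -0.18 norm -0.006
```

View pics/e.png

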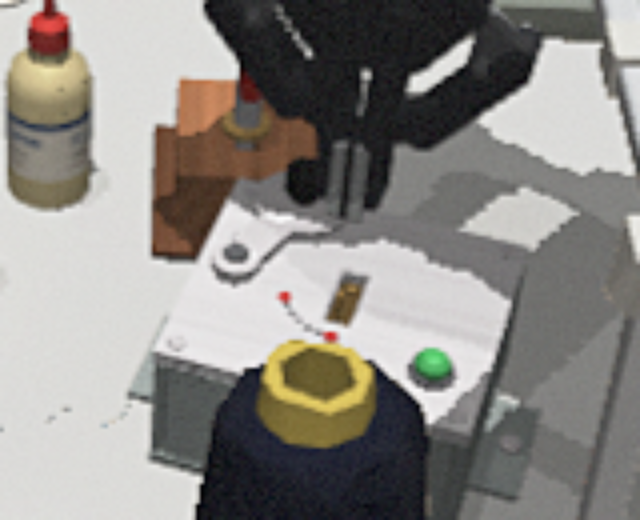

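The keyhole slot is now clear at (347,298) in the crop. The knob is at (303,183), left of the fingers. I'll check the cover angle and back away.

```bash
python3 - <<'E'
from h import *
c=cam('side')
K=plane(c,[260+303/4,170+180/4],77)[0][:2]; C=np.array([507.6,-298.7]); th=np.radians(-17.5)
Rm=np.array([[np.cos(th),-np.sin(th)],[np.sin(th),np.cos(th)]]); k=Rm.T@(K-C)
print('knob box',k,np.arctan2(-k[1],45-k[0]))
s=plane(c,[[260+347/4,170+298/4]],58); print('slot',s, Rm.T@(s[0][:2]-C))
E
```

```text
knob box [ 30.70538185 -39.98644549] 1.2274675682248655
slot [[ 508.05958796 -298.34685794   58.        ]] [0.33212496 0.47499833]
```

>>> drive_tool(steps=[[-0.002,0.0133,0,0,0,0,0],[-0.002,0.0133,0,0,0,0,0],[0.03,-0.05,0,0,0,0,0],[0,0,-0.15,0,0,0,0],[0,0,-0.22,0,0,0,0],[0,0,-0.22,0,0,-0.2,0.53],[0,0,0,0,0,-0.2,0.53],[0,0,0,0,0,-0.2,0.53]])

```text
time_s: 4.92
tool_pos: [505.7, -331.7, 164.8]
tcp_rot: [0.002, 0.703, 0.711, 0.0]
contact_force: [-0.4, -0.2, -0.1]
finger_gap: 35.9
grasp_force: 0.0
```

```bash
python3 - <<'E'
from h import *
move(543.2,-428.6,140,0.9)
E
```

```text
t 4.92 pos [ 505.7 -331.7  164.8] tooly 0.6 tilt [ 0.0031 -0.0024] gap 35.9 gf 0.0 F [-0.4 -0.2 -0.1] T [-0.   -0.02 -0.01]
need tool mm [-97.2  36.3  25.1] norm [-0.648  0.242  0.168] turn deg -0.28 norm -0.009
```

>>> drive_tool(steps=[[-0.162,0.06,0.042,0,0,-0.009,0.53],[-0.162,0.06,0.042,0,0,0,0.53],[-0.162,0.061,0.042,0,0,0,0.53],[-0.162,0.061,0.042,0,0,0,0.53],[0,0,0,0,0,0,0.53],[0,0,0,0,0,0,0.53],[0,0,0,0,0,0,0.53],[0,0,0,0,0,0,0.53]])

```text
time_s: 5.58
tool_pos: [542.1, -427.4, 137.6]
tcp_rot: [-0.0, 0.703, 0.711, 0.0]
contact_force: [-0.4, 0.1, 0.7]
finger_gap: 45.0
grasp_force: 0.0
```

```bash
python3 - <<'E'
from h import *
move(543.2,-428.6,71,0.9)
c=cam('wrist'); save(c,'f')
E
```

```text
t 5.58 pos [ 542.1 -427.4  137.6] tooly 0.6 tilt [-0.0002  0.0004] gap 45.0 gf 0.0 F [-0.4  0.1  0.7] T [-0.03  0.01  0.04]
need tool mm [-1.2  1.1 66.6] norm [-0.008  0.008  0.444] turn deg -0.28 norm -0.009
```

View pics/f.png

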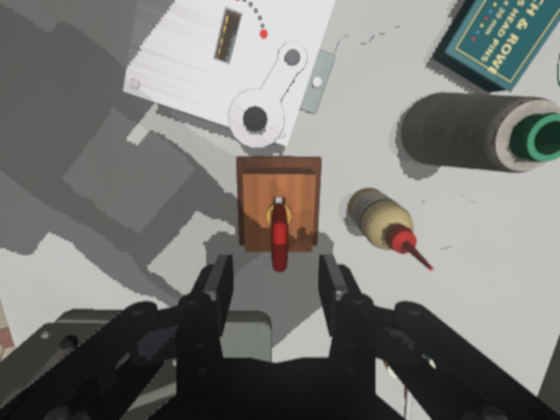

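The wrist view shows the key centred between the fingers at (279,235), on the stand at (279,205), and the keyhole clear at (228,35). The cover knob is at (255,118) and the oiler is clear at right. I'll refine the slot and key positions from this view.

```bash
python3 - <<'E'
from h import *
import pickle
c=cam('wrist'); pickle.dump(c,open('w2.pkl','wb'))
I=c['img']; hsv=cv2.cvtColor(I,cv2.COLOR_RGB2HSV)
r=((hsv[...,0]<6)|(hsv[...,0]>172))&(hsv[...,1]>130); r[:195]=0;r[280:]=0;r[:,:255]=0;r[:,305:]=0
v,u=np.nonzero(r); lo=v.max(); print('red',u.min(),u.max(),v.min(),v.max(),'low end',plane(c,[u[v>lo-3].mean(),lo],110))
g=I[0:80,200:262].astype(int).max(2); m=(g<120).astype(np.uint8)
n,l,st,ce=cv2.connectedComponentsWithStats(m)
for i in range(1,n):
    if st[i,4]>60:
        vv,uu=np.nonzero(l==i); 
        rc=cv2.minAreaRect(plane(c,np.c_[uu+200,vv],60)[:,:2].astype(np.float32)); print(st[i],rc)
k=plane(c,[255,118],83)[0][:2]-[507.6,-298.7]; th=np.radians(-17.5)
Rm=np.array([[np.cos(th),-np.sin(th)],[np.sin(th),np.cos(th)]]); k=Rm.T@k; print(k,np.arctan2(-k[1],45-k[0]))
P=cloud(c); w=(abs(P[...,2]-40)<6); w[:150]=0;w[262:]=0;w[:,:230]=0;w[:,325:]=0
cc=max(cv2.findContours(w.astype(np.uint8),0,1)[0],key=cv2.contourArea)[:,0]; print('stand',cv2.minAreaRect(plane(c,cc,40)[:,:2].astype(np.float32)))
E
```

```text
red 272 287 205 270 low end [[ 544.09292344 -444.64796293  110.        ]]
[ 15  10  25  51 595] ((508.1697998046875, -299.2704772949219), (29.39400863647461, 9.476511001586914), 72.50203704833984)
[ 34.83868303 -43.61373469] 1.3418953975558918
stand ((544.0889892578125, -428.4958801269531), (60.10041046142578, 71.3040542602539), 0.27780163288116455)
```

>>> drive_tool(steps=[[-0.004,0.012,0.11,0,0,0,0.53],[0,0,0.11,0,0,0,0.53],[0,0,0.11,0,0,0,0.53],[0,0,0.1,0,0,0,0.53],[0,0,0,0,0,0,0.35],[0,0,0,0,0,0,0.25],[0,0,0,0,0,0,0.15],[0,0,0,0,0,0,0]], newtons=40)

```text
time_s: 6.35
tool_pos: [544.7, -429.4, 74.3]
tcp_rot: [0.001, 0.703, 0.711, 0.0]
contact_force: [0.6, 0.0, 0.1]
finger_gap: 9.5
grasp_force: 39.6
```

>>> drive_tool(steps=[[0,0,0,0,0,0,0],[0,0,0,0,0,0,0],[0,0,0,0,0,0,0],[0,0,0,0,0,0,0],[0,0,0,0,0,0,0],[0,0,0,0,0,0,0],[0,0,0,0,0,0,0],[0,0,0,0,0,0,0]])

```text
time_s: 7.02
tool_pos: [544.7, -429.5, 74.2]
tcp_rot: [0.001, 0.703, 0.711, 0.0]
contact_force: [-0.0, 0.8, 7.1]
finger_gap: 9.6
grasp_force: 40.8
```

```bash
python3 - <<'E'
from h import *
move(543.6,-428,140,0.9)
E
```

```text
t 7.02 pos [ 544.7 -429.5   74.2] tooly 0.6 tilt [ 0.0015 -0.0012] gap 9.6 gf 40.8 F [-0.   0.8  7.1] T [ 0.22  0.09 -0.05]
need tool mm [  1.4  -1.  -65.8] norm [ 0.009 -0.006 -0.439] turn deg -0.31 norm -0.01
```

>>> drive_tool(steps=[[0,0,-0.03,0,0,0,0],[0,0,-0.05,0,0,0,0],[0,0,-0.08,0,0,0,0],[0,0,-0.1,0,0,0,0],[0,0,-0.12,0,0,0,0],[0,0,-0.12,0,0,0,0],[0,0,-0.1,0,0,0,0],[0,0,-0.02,0,0,0,0]])

```text
time_s: 7.68
tool_pos: [545.2, -430.0, 170.0]
tcp_rot: [0.003, 0.703, 0.711, 0.0]
contact_force: [0.5, 0.1, -0.8]
finger_gap: 9.4
grasp_force: 39.6
```

>>> drive_tool(steps=[[0,0,0,0,0,0.12,0],[0,0,0,0,0,0.12,0],[0,0,0,0,0,0.12,0],[0,0,0,0,0,0.12,0],[0,0,0,0,0,0.12,0],[0,0,0,0,0,0,0],[0,0,0,0,0,0,0],[0,0,0,0,0,0,0]])

```text
time_s: 8.35
tool_pos: [544.1, -429.0, 165.9]
tcp_rot: [-0.0, 0.805, 0.593, -0.0]
contact_force: [0.1, -0.1, -0.8]
finger_gap: 9.6
grasp_force: 39.6
```

```bash
python3 - <<'E'
from h import *
move(508.1,-300,165,-17.5)
c=cam('side'); cv2.imwrite('pics/g.png',cv2.cvtColor(cv2.resize(c['img'][120:260,250:420],None,fx=4,fy=4),4))
import pickle; pickle.dump(c,open('s2.pkl','wb'))
E
```

```text
t 8.35 pos [ 544.1 -429.   165.9] tooly -17.3 tilt [-0.0001  0.0001] gap 9.6 gf 39.6 F [ 0.1 -0.1 -0.8] T [ 0.01  0.03 -0.01]
need tool mm [112.5 -72.7   0.9] norm [ 0.75  -0.484  0.006] turn deg 0.22 norm 0.007
```

View pics/g.png

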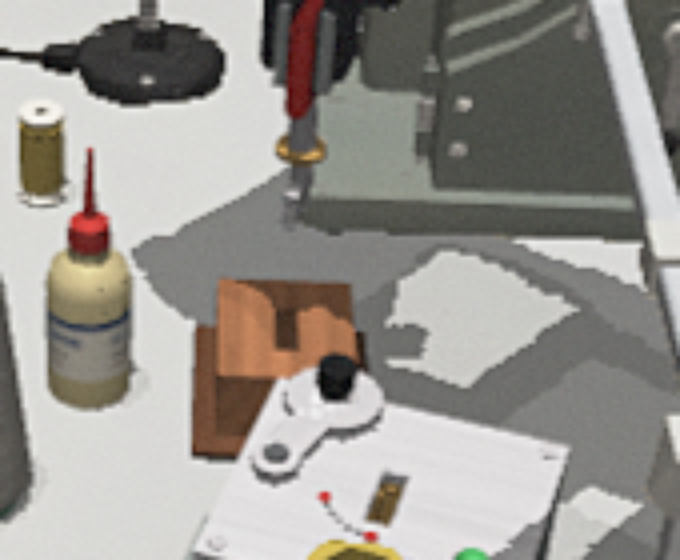

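```bash
python3 - <<'E'
from h import *
import pickle
c=pickle.load(open('s2.pkl','rb')); I=c['img']
hsv=cv2.cvtColor(I,cv2.COLOR_RGB2HSV)
y=(hsv[...,0]>12)&(hsv[...,0]<28)&(hsv[...,1]>110); y[:150]=0;y[165:]=0;y[:,:312]=0;y[:,338:]=0
v,u=np.nonzero(y); print(len(u),u.min(),u.max(),v.min(),v.max())
print('collar',plane(c,[(u.min()+u.max())/2,(v.min()+v.max())/2],133.5))
E
```

```text
39 319 330 154 160
collar [[ 545.02634591 -426.65105406  133.5       ]]
```

>>> drive_tool(steps=[[0.13,-0.085,0,0,0,0.007,0],[0.15,-0.095,0,0,0,0,0],[0.15,-0.095,0,0,0,0,0],[0.13,-0.085,0,0,0,0,0],[0.1,-0.07,0,0,0,0,0],[0.07,-0.04,0,0,0,0,0],[0.02,-0.014,0,0,0,0,0],[0,0,0,0,0,0,0]])

```text
time_s: 9.07
tool_pos: [509.1, -299.6, 166.1]
tcp_rot: [0.0, 0.807, 0.591, 0.0]
contact_force: [-0.1, 0.2, -0.4]
finger_gap: 9.8
grasp_force: 39.6
```

```bash
python3 - <<'E'
from h import *
import pickle
move(508.1,-300,108,-17.5)
c=cam('side'); I=c['img']; pickle.dump(c,open('s3.pkl','wb'))
hsv=cv2.cvtColor(I,cv2.COLOR_RGB2HSV)
y=(hsv[...,0]>12)&(hsv[...,0]<28)&(hsv[...,1]>110); y[:140]=0;y[210:]=0;y[:,:325]=0;y[:,370:]=0
n,l,st,ce=cv2.connectedComponentsWithStats(y.astype(np.uint8))
for s in st[1:]:
    if s[4]>15: print(s,plane(c,[s[0]+s[2]/2-.5,s[1]+s[3]/2-.5],133.5))
cv2.imwrite('pics/i.png',cv2.cvtColor(cv2.resize(I[130:280,270:430],None,fx=4,fy=4),4))
E
```

```text
t 9.07 pos [ 509.1 -299.6  166.1] tooly -17.6 tilt [ 0.0002 -0.0002] gap 9.8 gf 39.6 F [-0.1  0.2 -0.4] T [-0.06 -0.06 -0.01]
need tool mm [-0.7 -0.8 58.1] norm [-0.004 -0.006  0.387] turn deg -0.05 norm -0.002
[344 203  14   7  48] [[ 509.56300052 -298.70797942  133.5       ]]
```

View pics/i.png

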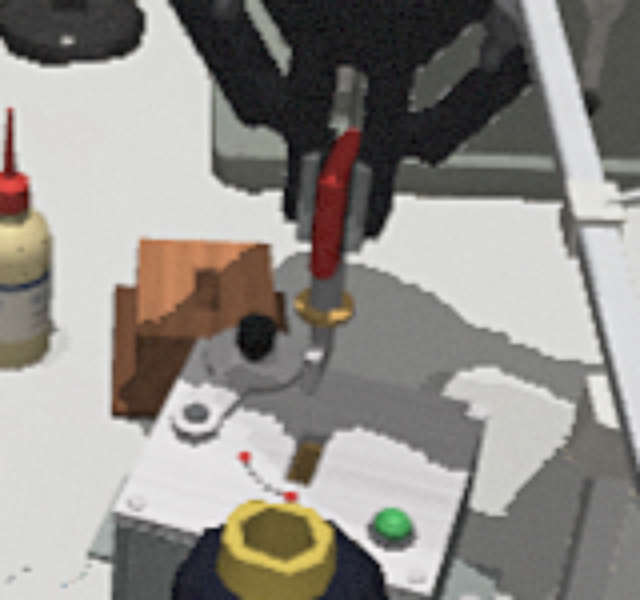

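The key is upright in the grip over the box, with its collar at (325,305) in the crop and the slot below at (305,462). I'll descend with a small correction.

>>> drive_tool(steps=[[-0.0033,-0.01,0.07,0,0,0,0],[0,0,0.08,0,0,0,0],[0,0,0.07,0,0,0,0],[0,0,0.03,0,0,0,0],[0,0,0.007,0,0,0,0],[0,0,0.007,0,0,0,0],[0,0,0.007,0,0,0,0],[0,0,0.007,0,0,0,0]])

```text
time_s: 9.78
tool_pos: [507.7, -300.2, 124.6]
tcp_rot: [0.0, 0.807, 0.59, 0.0]
contact_force: [-0.1, -0.7, -1.0]
finger_gap: 9.5
grasp_force: 39.6
```

```bash
python3 - <<'E'
from h import *
move(508.1,-300,95,-17.5)
E
```

```text
t 9.78 pos [ 507.7 -300.2  124.6] tooly -17.6 tilt [ 0.0007 -0.0005] gap 9.5 gf 39.6 F [-0.1 -0.7 -1. ] T [-0.02 -0.05  0.04]
need tool mm [ 0.3  0.3 29.6] norm [0.002 0.002 0.197] turn deg -0.12 norm -0.004
```

>>> drive_tool(steps=[[0,0,0.01,0,0,0,0],[0,0,0.01,0,0,0,0],[0,0,0.01,0,0,0,0],[0,0,0.01,0,0,0,0],[0,0,0.01,0,0,0,0],[0,0,0.01,0,0,0,0],[0,0,0.01,0,0,0,0],[0,0,0,0,0,0,0]])

```text
time_s: 10.45
tool_pos: [507.2, -299.8, 113.3]
tcp_rot: [-0.0, 0.807, 0.59, -0.0]
contact_force: [0.5, -0.9, -0.0]
finger_gap: 9.5
grasp_force: 39.6
```

>>> drive_tool(steps=[[0,0,0.018,0,0,0,0],[0,0,0.018,0,0,0,0],[0,0,0.018,0,0,0,0],[0,0,0.018,0,0,0,0],[0,0,0.018,0,0,0,0],[0,0,0.012,0,0,0,0],[0,0,0.008,0,0,0,0],[0,0,0,0,0,0,0]])

```text
time_s: 11.12
tool_pos: [507.4, -299.9, 96.9]
tcp_rot: [0.0, 0.807, 0.59, 0.0]
contact_force: [3.4, -1.0, -1.8]
finger_gap: 9.3
grasp_force: 39.3
```

>>> drive_tool(steps=[[0,0.004,0.005,0,0,0,0],[0,0,0.005,0,0,0,0],[0,0,0.005,0,0,0,0],[0,0,0.003,0,0,0,0],[0,0,0.003,0,0,0,0],[0,0,0,0,0,0,0],[0,0,0,0,0,0,0],[0,0,0,0,0,0,0]])

```text
time_s: 11.78
tool_pos: [507.9, -300.1, 94.2]
tcp_rot: [0.0, 0.807, 0.59, 0.0]
contact_force: [-1.2, 0.9, 4.8]
finger_gap: 9.3
grasp_force: 40.4
```

```bash
python3 - <<'E'
from h import *
move(508.1,-300,94,-17.5)
c=cam('side'); I=c['img']
cv2.imwrite('pics/j.png',cv2.cvtColor(cv2.resize(I[150:280,270:430],None,fx=4,fy=4),4))
E
```

```text
t 11.78 pos [ 507.9 -300.1   94.2] tooly -17.6 tilt [ 0.0001 -0.0001] gap 9.3 gf 40.4 F [-1.2  0.9  4.8] T [ 0.13  0.17 -0.03]
need tool mm [0.1 0.1 0.2] norm [0.001 0.001 0.002] turn deg -0.12 norm -0.004
```

View pics/j.png

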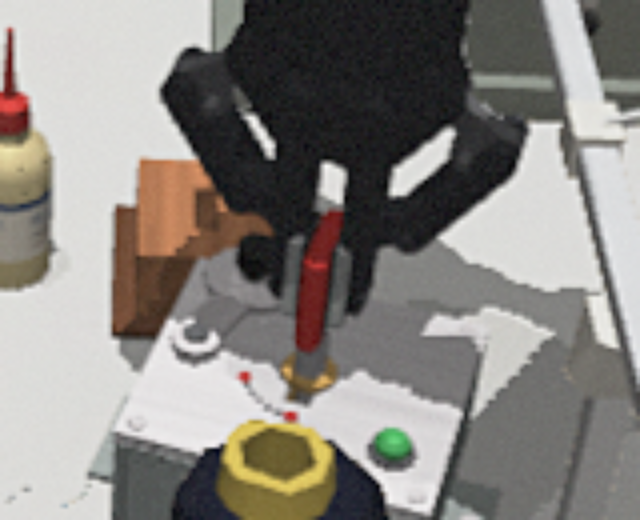

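The key is home: collar on the face at (308,375), TCP z 94.2 as predicted and a small upward reaction. Turning clockwise.

>>> drive_tool(steps=[[0,-0.001,0,0,0,0.2,0],[0,-0.001,0,0,0,0.2,0],[0,-0.001,0,0,0,0.2,0],[0,-0.001,0,0,0,0.2,0],[0,-0.001,0,0,0,0.2,0],[0,-0.001,0,0,0,0.2,0],[0,-0.001,0,0,0,0.2,0],[0,-0.001,0,0,0,0.2,0]])

```text
time_s: 12.5
tool_pos: [507.5, -299.8, 94.3]
tcp_rot: [0.001, 0.978, 0.209, 0.0]
contact_force: [0.2, -0.7, 2.8]
finger_gap: 9.1
grasp_force: 40.1
```

```bash
python3 - <<'E'
from h import *
move(508.1,-300,94,-93.2)
E
```

```text
t 12.5 pos [ 507.5 -299.8   94.3] tooly -65.9 tilt [ 0.0011 -0.0009] gap 9.1 gf 40.1 F [ 0.2 -0.7  2.8] T [-0.34 -0.3   0.08]
need tool mm [0.5 0.4 0.3] norm [0.003 0.003 0.002] turn deg 27.29 norm 0.91
```

>>> drive_tool(steps=[[0,-0.001,0,0,0,0.2,0],[0,-0.001,0,0,0,0.2,0],[0,-0.001,0,0,0,0.2,0],[0,-0.001,0,0,0,0.15,0],[0,0,0,0,0,0.08,0],[0,0,0,0,0,0.08,0],[0,0,0,0,0,0,0],[0,0,0,0,0,0,0]])

```text
time_s: 13.17
tool_pos: [507.3, -299.2, 94.3]
tcp_rot: [0.0, 1.0, -0.025, 0.001]
contact_force: [2.9, -2.6, 3.4]
finger_gap: 9.3
grasp_force: 40.1
```

```bash
python3 - <<'E'
from h import *
move(508.1,-300,94,-93.2)
E
```

```text
t 13.17 pos [ 507.3 -299.2   94.3] tooly -92.8 tilt [ 0.0011 -0.0008] gap 9.3 gf 40.1 F [ 2.9 -2.6  3.4] T [-0.62 -0.48  0.03]
need tool mm [0.8 0.7 0.3] norm [0.005 0.005 0.002] turn deg 0.36 norm 0.012
```

>>> drive_tool(steps=[[0,0,0,0,0,0.03,0],[0,0,0,0,0,0.03,0],[0,0,0,0,0,0.03,0],[0,0,0,0,0,0,0],[0,0,0,0,0,0,0],[0,0,0,0,0,0,0],[0,0,0,0,0,0,0],[0,0,0,0,0,0,0]])

```text
time_s: 13.83
tool_pos: [507.3, -299.1, 94.2]
tcp_rot: [0.0, 0.999, -0.049, 0.0]
contact_force: [4.3, -3.8, 3.2]
finger_gap: 9.4
grasp_force: 40.4
```

```bash
python3 - <<'E'
from h import *
move(508.1,-300,94,-95.5)
E
```

```text
t 13.83 pos [ 507.3 -299.1   94.2] tooly -95.6 tilt [ 0.0009 -0.0008] gap 9.4 gf 40.4 F [ 4.3 -3.8  3.2] T [-0.75 -0.7   0.45]
need tool mm [0.9 0.8 0.2] norm [0.006 0.005 0.002] turn deg -0.12 norm -0.004
```

>>> drive_tool(steps=[[0,0.001,0,0,0,-0.2,0],[0,0.001,0,0,0,-0.2,0],[0,0.001,0,0,0,-0.2,0],[0,0.001,0,0,0,-0.2,0],[0,0.001,0,0,0,-0.2,0],[0,0.001,0,0,0,-0.2,0],[0,0.001,0,0,0,-0.2,0],[0,0.001,0,0,0,-0.2,0]])

```text
time_s: 14.5
tool_pos: [507.6, -299.8, 94.2]
tcp_rot: [0.0, 0.932, 0.364, 0.0]
contact_force: [4.2, 0.7, 4.5]
finger_gap: 9.7
grasp_force: 40.4
```

>>> drive_tool(steps=[[0,0.001,0,0,0,-0.2,0],[0,0.001,0,0,0,-0.2,0],[0,0.001,0,0,0,-0.2,0],[0,0.001,0,0,0,-0.2,0],[0,0,0,0,0,-0.2,0],[0,0,0,0,0,-0.15,0],[0,0,0,0,0,0,0],[0,0,0,0,0,0,0]])

```text
time_s: 15.17
tool_pos: [507.9, -300.2, 94.2]
tcp_rot: [0.0, 0.784, 0.621, 0.0]
contact_force: [4.3, 0.1, 4.5]
finger_gap: 10.0
grasp_force: 40.6
```

```bash
python3 - <<'E'
from h import *
move(508.1,-300,94,-11.8)
E
```

```text
t 15.17 pos [ 507.9 -300.2   94.2] tooly -13.3 tilt [ 0.0006 -0.0001] gap 10.0 gf 40.6 F [4.3 0.1 4.5] T [-0.06 -0.91 -0.06]
need tool mm [0.3 0.1 0.2] norm [0.002 0.001 0.002] turn deg -1.49 norm -0.05
```

>>> drive_tool(steps=[[0,0,0,0,0,-0.03,0],[0,0,0,0,0,-0.03,0],[0,0,0,0,0,-0.03,0],[0,0,0,0,0,0,0],[0,0,0,0,0,0,0],[0,0,0,0,0,0,0],[0,0,0,0,0,0,0],[0,0,0,0,0,0,0]])

```text
time_s: 15.83
tool_pos: [508.0, -300.2, 94.2]
tcp_rot: [0.0, 0.77, 0.638, 0.0]
contact_force: [3.0, 0.0, 5.2]
finger_gap: 9.6
grasp_force: 40.4
```

```bash
python3 - <<'E'
from h import *
move(508.1,-300,94,-17.5)
E
```

```text
t 15.83 pos [ 508.  -300.2   94.2] tooly -10.6 tilt [ 0.0008 -0.0001] gap 9.6 gf 40.4 F [3.  0.  5.2] T [ 0.01 -1.05 -0.03]
need tool mm [0.3 0.1 0.2] norm [0.002 0.    0.002] turn deg 6.85 norm 0.228
```

>>> drive_tool(steps=[[0,0,0,0,0,0.12,0],[0,0,0,0,0,0.108,0],[0,0,0,0,0,0,0],[0,0,-0.01,0,0,0,0],[0,0,-0.015,0,0,0,0],[0,0,-0.015,0,0,0,0],[0,0,-0.015,0,0,0,0],[0,0,-0.015,0,0,0,0]])

```text
time_s: 16.5
tool_pos: [507.3, -300.1, 104.6]
tcp_rot: [-0.0, 0.805, 0.593, -0.0]
contact_force: [1.1, -0.7, -2.2]
finger_gap: 9.6
grasp_force: 39.6
```

```bash
python3 - <<'E'
from h import *
move(508.1,-300,165,-17.5)
E
```

```text
t 16.5 pos [ 507.3 -300.1  104.6] tooly -17.3 tilt [-0.0007  0.0005] gap 9.6 gf 39.6 F [ 1.1 -0.7 -2.2] T [-0.06 -0.21 -0.02]
need tool mm [  0.3   0.7 -60.4] norm [ 0.002  0.005 -0.403] turn deg 0.21 norm 0.007
```

Small forces and z rising freely, so I'll keep drawing it out.

>>> drive_tool(steps=[[0,0,-0.03,0,0,0,0],[0,0,-0.03,0,0,0,0],[0,0,-0.03,0,0,0,0],[0,0,-0.05,0,0,0,0],[0,0,-0.08,0,0,0,0],[0,0,-0.1,0,0,0,0],[0,0,-0.08,0,0,0,0],[0,0,-0.02,0,0,0,0]])

```text
time_s: 17.17
tool_pos: [508.3, -300.8, 169.9]
tcp_rot: [0.001, 0.805, 0.593, 0.0]
contact_force: [0.3, -0.5, 0.3]
finger_gap: 9.2
grasp_force: 39.7
```

>>> drive_tool(steps=[[0,0,0,0,0,-0.12,0],[0,0,0,0,0,-0.12,0],[0,0,0,0,0,-0.12,0],[0,0,0,0,0,-0.12,0],[0,0,0,0,0,-0.12,0],[0,0,0,0,0,0,0],[0,0,0,0,0,0,0],[0,0,0,0,0,0,0]])

```text
time_s: 17.83
tool_pos: [507.5, -300.2, 167.4]
tcp_rot: [-0.0, 0.703, 0.711, -0.0]
contact_force: [-0.2, 0.6, -0.8]
finger_gap: 9.7
grasp_force: 39.7
```

```bash
python3 - <<'E'
from h import *
move(544.5,-429.3,165,0.6)
c=cam('side'); I=c['img']
cv2.imwrite('pics/k.png',cv2.cvtColor(cv2.resize(I[120:280,270:430],None,fx=3.75,fy=3.75),4))
E
```

```text
t 17.83 pos [ 507.5 -300.2  167.4] tooly 0.6 tilt [-0.0002  0.0002] gap 9.7 gf 39.7 F [-0.2  0.6 -0.8] T [-0.02 -0.02  0.01]
need tool mm [-129.5   35.6    2.4] norm [-0.863  0.238  0.016] turn deg 0.01 norm 0.0
```

View pics/k.png

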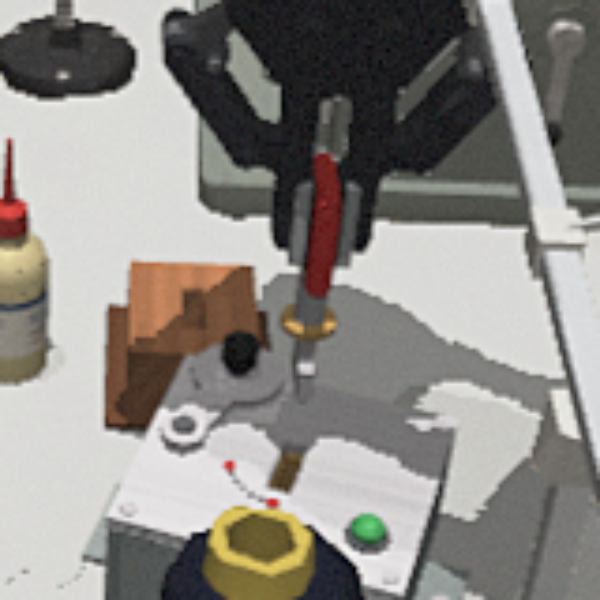

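The key is out at (310,320) and the slot at (287,470) lies square along the box. The cover is still clear. Back to the stand.

>>> drive_tool(steps=[[-0.15,0.041,0,0,0,0,0],[-0.2,0.055,0,0,0,0,0],[-0.2,0.055,0,0,0,0,0],[-0.15,0.041,0,0,0,0,0],[-0.1,0.028,0,0,0,0,0],[-0.05,0.014,0,0,0,0,0],[-0.013,0.004,0,0,0,0,0],[0,0,0,0,0,0,0]])

```text
time_s: 18.55
tool_pos: [544.8, -429.0, 167.2]
tcp_rot: [-0.0, 0.703, 0.711, 0.0]
contact_force: [0.4, 1.3, -0.4]
finger_gap: 9.3
grasp_force: 39.7
```

```bash
python3 - <<'E'
from h import *
move(544.5,-429.3,106,0.6)
import pickle
a=pickle.load(open('s2.pkl','rb'))
def f(c):
    hsv=cv2.cvtColor(c['img'],cv2.COLOR_RGB2HSV)
    y=(hsv[...,0]>12)&(hsv[...,0]<28)&(hsv[...,1]>110); y[:145]=0;y[168:]=0;y[:,:312]=0;y[:,338:]=0
    v,u=np.nonzero(y); print(len(u),u.min(),u.max(),v.min(),v.max(),plane(c,[(u.min()+u.max())/2,(v.min()+v.max())/2],133.5))
f(a); c=cam('side'); f(c)
cv2.imwrite('pics/l.png',cv2.cvtColor(cv2.resize(c['img'][120:260,250:420],None,fx=4,fy=4),4))
E
```

```text
t 18.55 pos [ 544.8 -429.   167.2] tooly 0.7 tilt [-0.0004  0.0005] gap 9.3 gf 39.7 F [ 0.4  1.3 -0.4] T [-0.   -0.01  0.02]
need tool mm [-0.4 -0.3 61.2] norm [-0.002 -0.002  0.408] turn deg 0.1 norm 0.003
39 319 330 154 160 [[ 545.02634591 -426.65105406  133.5       ]]
36 319 330 153 159 [[ 544.97346711 -429.67053715  133.5       ]]
```

>>> drive_tool(steps=[[-0.002,-0.002,0.06,0,0,0,0],[0,0,0.1,0,0,0,0],[0,0,0.1,0,0,0,0],[0,0,0.07,0,0,0,0],[0,0,0.04,0,0,0,0],[0,0,0.02,0,0,0,0],[0,0,0.01,0,0,0,0],[0,0,0.01,0,0,0,0]])

```text
time_s: 19.27
tool_pos: [544.9, -429.7, 106.4]
tcp_rot: [0.0, 0.703, 0.712, 0.0]
contact_force: [-0.7, 0.4, -0.0]
finger_gap: 9.6
grasp_force: 39.7
```

>>> drive_tool(steps=[[0,0,0.01,0,0,0,0],[0,0,0.01,0,0,0,0],[0,0,0.01,0,0,0,0],[0,0,0.01,0,0,0,0],[0,0,0.01,0,0,0,0],[0,0,0,0,0,0,0],[0,0,0,0,0,0,0],[0,0,0,0,0,0,0]])

```text
time_s: 19.93
tool_pos: [544.7, -429.6, 98.6]
tcp_rot: [0.0, 0.703, 0.712, 0.0]
contact_force: [-0.7, -0.1, -0.4]
finger_gap: 9.7
grasp_force: 39.7
```

>>> drive_tool(steps=[[0,0,0.025,0,0,0,0],[0,0,0.03,0,0,0,0],[0,0,0.03,0,0,0,0],[0,0,0.03,0,0,0,0],[0,0,0.02,0,0,0,0],[0,0,0.01,0,0,0,0],[0,0,0.006,0,0,0,0],[0,0,0,0,0,0,0]])

```text
time_s: 20.6
tool_pos: [544.6, -429.5, 75.7]
tcp_rot: [-0.0, 0.703, 0.712, 0.0]
contact_force: [-0.6, -0.9, -1.6]
finger_gap: 9.5
grasp_force: 39.7
```

>>> drive_tool(steps=[[0,0,0.004,0,0,0,0],[0,0,0.004,0,0,0,0],[0,0,0.004,0,0,0,0],[0,0,0,0,0,0,0],[0,0,0,0,0,0,0],[0,0,0,0,0,0,0],[0,0,0,0,0,0,0],[0,0,0,0,0,0,0]])

```text
time_s: 21.27
tool_pos: [544.8, -429.6, 74.2]
tcp_rot: [0.0, 0.703, 0.712, 0.0]
contact_force: [0.2, -0.8, 2.8]
finger_gap: 9.4
grasp_force: 40.1
```

Seated: z is 74.2, as at pickup, with an upward reaction. I'll open partly, because the oiler is near, then withdraw straight up.

>>> drive_tool(steps=[[0,0,0,0,0,0,0.2],[0,0,0,0,0,0,0.3],[0,0,0,0,0,0,0.4],[0,0,0,0,0,0,0.5],[0,0,0,0,0,0,0.53],[0,0,0,0,0,0,0.53],[0,0,-0.05,0,0,0,0.53],[0,0,-0.1,0,0,0,0.53]])

```text
time_s: 21.93
tool_pos: [543.9, -428.8, 95.5]
tcp_rot: [-0.002, 0.703, 0.712, -0.0]
contact_force: [-0.4, -0.8, -0.6]
finger_gap: 45.4
grasp_force: 0.0
```

>>> drive_tool(steps=[[0,0,-0.15,0,0,0,0.53],[0,0,-0.2,0,0,0,0.53],[0,0,-0.2,0,0,0,0.53],[0,0,-0.2,0,0,0,0.53],[0,-0.2,0,0,0,0,0.53],[0,-0.2,0,0,0,0,0.53],[0,-0.2,0,0,0,0,0.53],[0,0,0,0,0,0,0.53]])

```text
time_s: 22.6
tool_pos: [450.3, -430.5, 209.9]
tcp_rot: [-0.001, 0.703, 0.711, -0.0]
contact_force: [1.6, -1.7, 0.1]
finger_gap: 45.4
grasp_force: 0.0
```

```bash
python3 - <<'E'
from h import *
c=cam('side'); t=cam('top')
A=cv2.resize(c['img'][150:290,230:420],None,fx=3,fy=3); B=cv2.resize(t['img'][150:310,210:350],(225*1,257))
o=np.zeros((420,570+225,3),np.uint8); o[:,:570]=A; o[:257,570:]=B
cv2.imwrite('pics/m.png',cv2.cvtColor(o,4))
E
```

```text
(no output)
```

View pics/m.png

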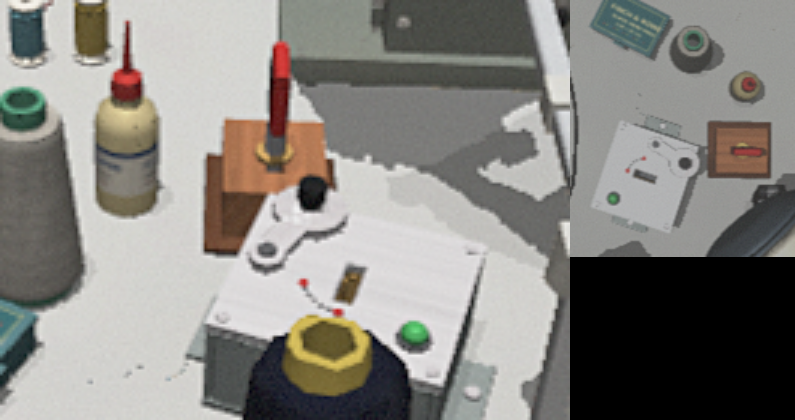

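The key is upright and collar-seated in the stand at (275,150). The keyhole is clear and the lock slot square at (350,285), and the bystanders haven't moved.

```bash
python3 -c "
from station import bot
print(bot.job_done())"
```

```text
the job is handed in; nothing more can be done
None
```

The job is handed in at about 23 s of the 72 s allowed: cover pushed aside, key turned to its stop and back to home, drawn out and back upright on its collar in the stand, bystanders untouched; `job_done()` returned no verdict.

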